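Take the board cassette out of its test cradle and hold it up

TASK

The board cassette in the test cradle is finished and has to come out: draw the retaining slide fully back off the cassette's end tab, then pinch the two side catches of the cassette together and lift it up out of the cradle. Finish while holding it by the pinched catches, level and still, with its underside about 10 cm or more above the top of the cradle; do not put it down. Leave the other things on the bench where they are.

Things in the scene. Friction and masses are not known exactly. Their poses are not given: they have to be found in the camera images.
- cradle: test cradle fixed to the bench: aluminium block 207 long (its x) x 90 wide (its y) x 24 mm high with a pocket in its top that holds the cassette. Origin: on the bench under the pocket's centre; the block spans x = -135 to +72 mm. The retaining slide runs on its top at the -x end, the end nearer the robot (turned up to 50 degrees either way).
- slide_grip (a point): middle of the upright black grip of the retaining slide, 52 mm above the bench, on the cradle's centre line, 95 mm from its origin (at slide 0). Grip 22 mm (cradle x) x 16 mm wide (cradle y), from 32 to 64 mm above the bench. Below it: carriage and two low rails, 42 mm wide over all, top at most 32 mm; a steel tongue (top 36 mm) runs from it over the cassette's end tab and holds it down.
- slide (a joint): retaining slide, m: 0 = fully over the tab, 0.022 = fully back against its end stop; grows as the grip is drawn along the cradle's -x, away from the cassette. Starts at 0 to 0.005, is off the tab from about 0.012, drags with about 2 N and stays where it is left.
- cassette: board cassette: grey plastic housing 120 long (its x) x 52 wide (its y) x 43 mm high, open-topped, with a green circuit board (parts up to 48 mm above the underside); 0.16 to 0.31 kg, balanced. Origin: centre of its underside. Seated: axes parallel to the cradle's, origin 10 mm above the bench over the cradle's origin, about 1 mm of play. A tab at its -x end lies under the slide's tongue.
- catch_left_pad (a point): centre line of the ribbed outer face of the side catch on the cassette's +y side: upright black push plate 32 mm long (x), 27 to 56 mm above the bench while seated; this point is 36 mm above the underside and, when out, 31 mm from the cassette's centre line. The two plates measure 62 mm over their outer faces, 50 mm fully pinched. The cradle's flat top (24 mm) lies below and beside them.
- catch_right_pad (a point): the same point on the opposite (-y) side catch
- catch_left (a joint): how far the +y side catch is pushed in towards the cassette's centre line, m: 0 = out, 0.006 = fully in at its stop; spring, about 4 N to start, 9 N fully in; springs out when let go. Its nose then sits under a keeper of the cradle and holds the cassette down; it is clear from about 0.005, and both catches must be in together for the cassette to rise.
- catch_right (a joint): the same for the -y side catch
- board: bystander: a loose green circuit board 100 x 70 mm on four short standoffs, about 20 mm high overall; origin under its centre
- parts_tray: bystander: black divided parts tray 90 x 60 x 18 mm; origin under its centre
- cleaner: bystander: white bottle, 48 mm across, 100 mm high; origin under its centre
- driver: bystander: screwdriver with grey handle, 160 mm long, lying; origin under it
There are look-alikes about, which are no part of the job. Of the things shaped like the cradle, the aluminium one is meant.

How it is judged:
By the outcome, as a careful person would: the job done as asked, in the order asked, and still so for the second after the job is handed in, while the arm keeps its last pose, push and grip.
It also fails if it takes over 51 s, if anything falls off the work surface, if the arm or the gripper's body presses on something with over 40 N, if the wrist force passes 120 N, or if a joint passes its speed limit or range.

ROBOT

A 6-joint arm with a two-finger parallel gripper is mounted at the origin on the work surface. World frame = base frame: x ahead of the robot, y to its left, z up, the work surface at z = 0. Lengths are in mm, angles in rad, forces in N, time in s.
With the tool pointing down it reaches from about 325 to 775 mm from the base axis. Payload 9.3 kg.
Tool frame: the origin (TCP) lies midway between the tips of the shut fingers; the grasp point (between the pads) lies pinch_z behind it (pinch_z is the distance from the TCP to the grasp point, in mm); z points along the fingers, y is the line along which they close (so a half turn about z gives the same grasp; the last joint's range is limited). The gripper opens to 85 mm and grips with 20 to 120 N. Pads are 22 mm wide; open, the fingers measure 114 mm over their backs; the gripper's body (76 mm by 85 mm) begins 54 mm behind the grasp point. The pads swing forward as they close: fully open they stand 13 mm farther back than shut.
Start: joints at [-1.387, 0.259, 0.021, 1.334, 0, 1.418], TCP at [181.751, -519.099, 231.279] pointing down, gripper open.
Joint ranges: [-3.04, 3.04], [-0.91, 1.82], [-1.04, 1.36], [-1.92, 1.95], [-1.52, 1.45], [-3.14, 3.14]. Speed limits (rad/s): [2.22, 2.22, 2.79, 3.14, 3.14, 3.14].

INTERFACE

Orientations are given as a rotation vector (axis times angle).
In Python, from bench import * gives the robot as it stands.
- The arm moves only by the shell command python3 -m inch 'ROWS' [OPENING]. ROWS is text: rows parted by semicolons, each of 6 numbers parted by spaces: the shift along the world's x, y, z normalised to -1 to 1, where 1 is 100 mm, then the turn, a rotation vector about the world's x, y, z normalised to -1 to 1, where 1 is 90 degrees. In form: x y z wx wy wz; .... A call has 1 to 20 rows; each row is the pose to reach, as a shift and turn from the pose commanded when the call began; what a row does not reach only later rows make up. A row lasts 1/10 s, in which the tool goes at most 50 mm and 8.59 degrees, less where a joint would pass 70% of its speed; a pose out of reach is approached as far as the arm can. A call with a number of a shift or a turn outside -1 to 1 is refused whole. A call with a gripper value outside its range is refused whole. OPENING is the opening, from 0 (shut) to 1 (fully open), set as the call begins (- or left out, the last holds). The fingers move at their own pace and stop on an object; the grip force is fixed at half the most. Time passes only in rows, so rows that repeat a pose let the fingers close. It gives the time, the measured TCP pose, the force, the opening and the grip force at its end, in the units of the state.
- state(): the state, without advancing time (a new reading comes with each control period).
- camera(name): name is "side" or "top" or "wrist"; returns the picture (384x512x3 uint8, red, green, blue); there is no depth.
- camera_model(name): a dict with "camera_matrix" (3x3 intrinsics, pixels), "rvec" (rotation vector, rad) and "tvec" (3), from world to camera coordinates, as OpenCV has them; the wrist camera has in their place "tool_from_camera" (4x4, takes a point from camera to tool coordinates, whose origin is the TCP and whose axes are the flange's). Camera axes: x right, y down, z forward; pixel columns grow to the right and rows downward; lengths in mm; the calibration is good to about 2 mm. A picture is of the moment at which its call begins: read the wrist's pose just before it. camera_model takes no time and is no camera call.
- finish_job(): hands the job in; it is judged then, once.
The state is a dict: "t": time; "q": joint angles; "joint_velocities": joint speeds; "joint_efforts": joint torques, N m; "ee_pos": TCP position; "tool_rot": TCP orientation; "wrist_force": force on the tool from outside, world axes, zero at the start; "moment": the same for the moment, N m; "finger_gap": finger opening in mm; "grasp_force": force on a finger pad.
Only numpy, scipy, OpenCV 4.12 (cv2) and the standard library are available. Lean on these libraries where they do the work, as an engineer would, in place of code of your own. Each camera call takes 0.05 s, during which the arm holds its last target. There are 200 camera calls.

## Working session

There is one attempt and no reset: what is moved stays moved. The work goes in short steps, Python scripts to look and compute and a shell command to move; the robot and the scene stay as the last step left them, time stands still between calls to the robot, and variables do not carry over. Pictures are saved under pics/ and viewed, at most 10 in all, crops included, and the job is handed in when it is done.

```bash
mkdir -p pics; ls; cat > h.py <<'E'
from bench import *
import numpy as np, cv2
from scipy.spatial.transform import Rotation as R
def shot(name,fn):
    s=state(); im=camera(name); cv2.imwrite('pics/'+fn,cv2.cvtColor(im,cv2.COLOR_RGB2BGR)); return s,im
def cam(name,s=None):
    m=camera_model(name); K=np.array(m['camera_matrix'],float)
    if 'rvec' in m:
        Rc=cv2.Rodrigues(np.array(m['rvec'],float))[0]; t=np.array(m['tvec'],float).ravel()
        return K,Rc.T,-Rc.T@t
    T=np.array(m['tool_from_camera'],float); Rt=R.from_rotvec(s['tool_rot']).as_matrix()
    return K,Rt@T[:3,:3],Rt@T[:3,3]+np.array(s['ee_pos'])
def onplane(name,px,z,s=None):
    K,Rw,c=cam(name,s); px=np.atleast_2d(px).astype(float)
    d=(Rw@np.linalg.inv(K)@np.c_[px,np.ones(len(px))].T).T
    return c+d*((z-c[2])/d[:,2])[:,None]
def proj(name,P,s=None):
    K,Rw,c=cam(name,s); p=(K@Rw.T@(np.atleast_2d(P)-c).T).T
    return p[:,:2]/p[:,2:]
E
python3 - <<'E'
from h import *
print(state())
a=shot('top','top0.png')[1]; b=shot('side','side0.png')[1]
for n in('top','side'):print(n,cam(n)[2],cam(n)[1][:,2])
print(camera_model('wrist'))
E
```

```text
pics
{'t': 0.0, 'q': array([-1.38660531e+00,  2.59205409e-01,  2.07143349e-02,  1.33372065e+00,
        4.28780353e-05,  1.41816126e+00]), 'joint_velocities': array([ 0.00018811, -0.0003727 ,  0.00031947, -0.00079278,  0.00178082,
       -0.00078224]), 'joint_efforts': array([-5.35054151e-04, -5.55640233e+01,  3.44532108e+01,  1.37042964e-02,
       -1.98759167e-04,  7.86773484e-06]), 'ee_pos': array([ 181.70381643, -518.79303042,  230.64033854]), 'tool_rot': array([-3.09574958e+00, -5.26350270e-01, -3.22519703e-05]), 'wrist_force': array([-0.13719145,  0.62690894, -0.41652041]), 'moment': array([ 0.00390558,  0.03572034, -0.00716751]), 'grasp_force': 0.0, 'finger_gap': 85.56571834103002}
top [ 394.84829775    3.25463995 1132.40577633] [ 0.11208551 -0.0176562  -0.99354169]
side [-68.97208329 695.67414285 630.08379553] [ 0.54891383 -0.661468   -0.51103199]
{'camera_matrix': array([[312.12872807,   0.        , 257.76803488],
       [  0.        , 312.12872807, 186.32518516],
       [  0.        ,   0.        ,   1.        ]]), 'tool_from_camera': array([[ 1.47326120e-04, -9.59030642e-01, -2.83302323e-01,
         7.27101155e+01],
       [ 9.99999989e-01,  1.38192417e-04,  5.22246180e-05,
        -1.09700969e-01],
       [-1.09347760e-05, -2.83302328e-01,  9.59030652e-01,
        -1.43776045e+02],
       [ 0.00000000e+00,  0.00000000e+00,  0.00000000e+00,
         1.00000000e+00]])}
```

View pics/top0.png

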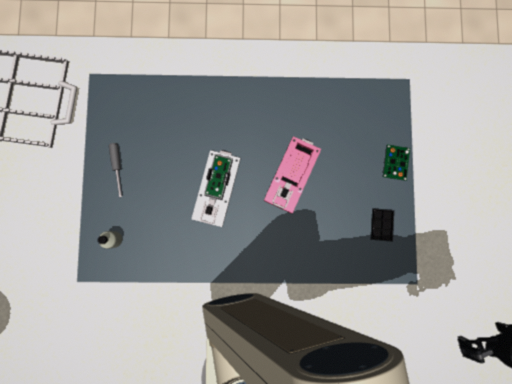

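View pics/side0.png

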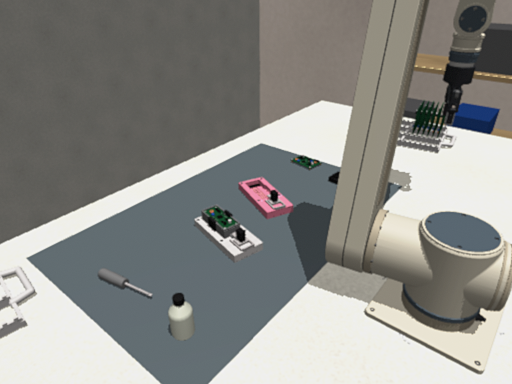

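The top view shows the aluminium cradle (white) around pixel (216,188), with its grip at about (209,210) and the green cassette at (218,175). The pink look-alike is at (293,175). The side view agrees.

```bash
python3 - <<'E'
from h import *
im=cv2.imread('pics/top0.png'); hsv=cv2.cvtColor(im,cv2.COLOR_BGR2HSV)
m=np.zeros(im.shape[:2],np.uint8); w=((hsv[...,2]>120)&(hsv[...,1]<60)).astype(np.uint8)
m[140:235,180:250]=w[140:235,180:250]
m=cv2.morphologyEx(m,cv2.MORPH_CLOSE,np.ones((3,3)))
cs=cv2.findContours(m,0,cv2.CHAIN_APPROX_NONE)[0]; c=max(cs,key=cv2.contourArea)
P=onplane('top',c[:,0,:],24)[:,:2].astype(np.float32)
r=cv2.minAreaRect(P); b=cv2.boxPoints(r); print(r,b)
L=[b[1]-b[0],b[2]-b[1]]; v=max(L,key=np.linalg.norm); v=v/np.linalg.norm(v); v=v if v[0]>0 else -v
o=np.array(r[0])+v*31.5
print('yaw',np.degrees(np.arctan2(v[1],v[0])),'o',o,'grip',o-95*v)
gm=((hsv[...,2]<45)).astype(np.uint8); ys,xs=np.nonzero(gm[200:222,198:222]); 
q=np.array([[xs.mean()+198,ys.mean()+200]]);print(len(xs),q,onplane('top',q,58))
s=state(); print(R.from_rotvec(s['tool_rot']).as_matrix().round(3))
E
```

```text
((521.4994506835938, 101.06400299072266), (243.91429138183594, 197.1651611328125), 0.4449003338813782) [[398.7805    198.69662  ]
 [400.3115      1.5374131]
 [644.2184      3.4313812]
 [642.6874    200.59059  ]]
yaw 0.4449001 o [552.99850082 101.30859713] grip [458.00136948 100.57093225]
30 [[208.86666667 209.76666667]] [[466.2660654  113.79915425  58.        ]]
[[ 0.944  0.33  -0.   ]
 [ 0.33  -0.944  0.001]
 [ 0.    -0.001 -1.   ]]
```

```bash
python3 - <<'E'
from h import *
im=cv2.imread('pics/top0.png'); print(im[190,150],im[213,199],im[190,232])
P=onplane('top',[[192,219],[221,226],[240,155],[210,150]],24)[:,:2]; print(P)
v=P[2]+P[3]-P[0]-P[1]; v/=np.linalg.norm(v); c=(P[0]+P[1])/2
print('yaw',np.degrees(np.arctan2(v[1],v[0])),'o',c+135*v,'grip',c+40*v,[np.linalg.norm(P[i]-P[i-1]) for i in range(4)])
T=R.from_rotvec(state()['tool_rot'])
yaw=np.arctan2(v[1],v[0])
# target: tool down, tool x along +-v
for sgn in(1,-1):
    x=np.array([v[0],v[1],0])*sgn; z=np.array([0,0,-1]); M=np.c_[x,np.cross(z,x),z]
    print(sgn,(R.from_matrix(M)*T.inv()).as_rotvec(degrees=True)/90)
E
```

```text
[111 106  93] [219 218 221] [127 124 120]
[[441.67472892 164.84654995]
 [422.41129679  81.72638438]
 [629.37997072  30.00368536]
 [643.21142004 117.69941905]]
yaw -13.605562459854724 o [563.25466549  91.52954329] grip [470.92053956 113.87700824] [np.float64(206.9779935566596), np.float64(85.32316064662444), np.float64(213.33370474718905), np.float64(88.77978766164338)]
1 [-7.52313127e-04  7.42680309e-05 -3.65561214e-01]
-1 [-9.80457529e-05 -9.93174398e-04  1.63443850e+00]
```

```bash
M='-'; 
python3 -m inch '.27 .5 0 0 0 -.03; .54 1 0 0 0 -.06; .54 1 0 0 0 -.06' && python3 -m inch '.54 1 0 0 0 -.06; .54 1 0 0 0 -.06; .54 1 0 0 0 -.06' && python3 -m inch '.54 1 0 0 0 -.06; .54 1 0 0 0 -.06; .54 1 0 0 0 -.06' && python3 -m inch '.54 1 0 0 0 -.06; .54 1 0 0 0 -.06; .54 1 0 0 0 -.06' && python3 -m inch '.54 1 0 0 0 -.06; .54 1 0 0 0 -.06; .54 1 0 0 0 -.06' && python3 -m inch '.54 1 0 0 0 -.06; .54 1 0 0 0 -.06; .54 1 0 0 0 -.06' && python3 -m inch '.14 .22 -.5 0 0 -.005; .14 .22 -.5 0 0 -.005; .14 .22 -.5 0 0 -.005; .14 .22 -.5 0 0 -.005'
python3 - <<'E'
from h import *
s,im=shot('wrist','w1.png'); print(s['ee_pos'],s['tool_rot'],s['t'])
E
```

```text
t: 0.4
ee_pos: [236.8, -415.4, 231.3]
tool_rot: [-3.117, -0.38, -0.0]
wrist_force: [0.5, -0.2, 0.1]
finger_gap: 85.0
grasp_force: 0.0
t: 0.7
ee_pos: [290.7, -315.7, 231.4]
tool_rot: [-3.132, -0.237, -0.0]
wrist_force: [0.3, 0.4, 0.2]
finger_gap: 85.3
grasp_force: 0.0
t: 1.0
ee_pos: [344.7, -216.3, 231.4]
tool_rot: [-3.14, -0.089, -0.001]
wrist_force: [0.4, 0.1, -0.0]
finger_gap: 85.6
grasp_force: 0.0
t: 1.3
ee_pos: [399.1, -116.3, 231.3]
tool_rot: [-3.141, 0.058, -0.001]
wrist_force: [-1.0, -0.3, 0.7]
finger_gap: 85.3
grasp_force: 0.0
t: 1.6
ee_pos: [453.3, -16.3, 231.0]
tool_rot: [-3.134, 0.206, -0.0]
wrist_force: [0.2, -1.5, -0.0]
finger_gap: 85.7
grasp_force: 0.0
t: 1.9
ee_pos: [491.3, 10.9, 230.9]
tool_rot: [-3.096, 0.261, -0.002]
wrist_force: [0.7, -0.7, -0.0]
finger_gap: 85.6
grasp_force: 0.0
t: 2.3
ee_pos: [502.0, 18.0, 182.5]
tool_rot: [-3.087, 0.243, -0.005]
wrist_force: [-0.3, -0.2, 0.4]
finger_gap: 85.7
grasp_force: 0.0
[502.03272397  17.97657002 182.51316354] [-3.0867429   0.24344451 -0.00475875] 2.3
```

View pics/w1.png

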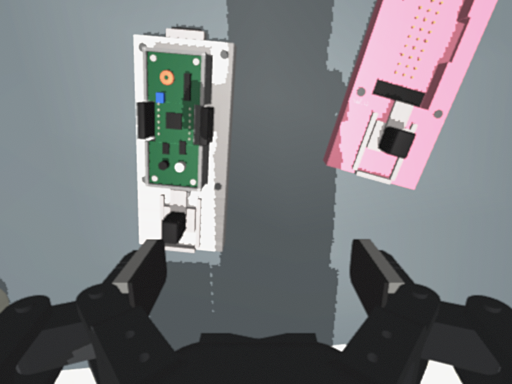

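The wrist view shows the cradle at left: its block corners at (134,35), (233,42), (222,250) and (139,250), catches at (146,120) and (206,125), grip top near (174,220). The last moves stopped short, so I'll check the joints.

```bash
python3 - <<'E'
from h import *
s=state(); print(s['q'],s['ee_pos'],s['tool_rot'])
f=lambda n,p,z:print(n,onplane('wrist',p,z,s)[:,:2].round(1).tolist())
f('block24',[[134,35],[233,42],[222,250],[139,250]],24)
f('cass top53',[[145,52],[211,52],[146,186],[206,190]],53)
f('griptop64',[[178,218]],64); f('catches',[[138,103],[139,138],[213,107],[213,144]],56)
E
python3 - <<'E'
import cv2
im=cv2.imread('pics/w1.png')[80:260,120:250]; cv2.imwrite('pics/w1c.png',cv2.resize(im,None,fx=4,fy=3.3,interpolation=2)[:600])
E
```

```text
[-0.15827381  0.1938886  -0.19082924  1.18565516  0.04541304  3.14056923] [502.22316659  18.04687948 182.80520775] [-3.08678639  0.2431856  -0.00624823]
block24 [[643.0, 116.3], [622.7, 29.1], [421.5, 77.8], [433.6, 168.7]]
cass top53 [[622.4, 99.6], [613.5, 45.5], [510.3, 128.5], [498.5, 73.6]]
griptop64 [[478.8, 101.7]]
catches [[583.8, 114.9], [554.7, 121.9], [570.5, 51.9], [539.7, 58.1]]
```

View pics/w1c.png

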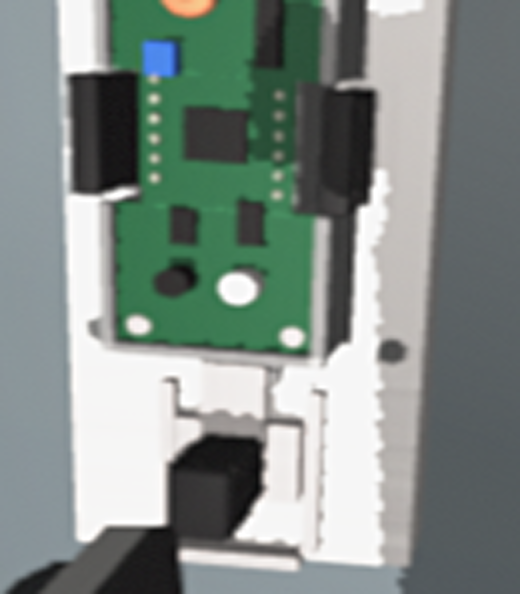

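The crop shows the black grip (top about (178,218) in the full frame), the tongue to its +x side, and both catches clearly. Joint 6 hit its range limit, so I'll turn the tool half round and move over the grip.

```bash

python3 -m inch '0 .1 0 0 0 .1; 0 .2 0 0 0 .2; 0 .3 0 0 0 .3; 0 .4 0 0 0 .4; 0 .5 0 0 0 .5; 0 .6 0 0 0 .6; 0 .7 0 0 0 .7; 0 .8 0 0 0 .8; 0 .85 0 0 0 .9; 0 .86 0 0 0 .97; 0 .86 0 0 0 .97; 0 .86 0 0 0 .97'
python3 -m inch '0 0 0 0 0 .09; 0 0 0 0 0 .18; 0 0 0 0 0 .27; 0 0 0 0 0 .36; 0 0 0 0 0 .45; 0 0 0 0 0 .54; 0 0 0 0 0 .63; 0 0 0 0 0 .72; 0 0 0 0 0 .81; 0 0 0 0 0 .9; 0 0 0 0 0 .975; 0 0 0 0 0 .975; 0 0 0 0 0 .975'
python3 - <<'E'
from h import *
s,im=shot('wrist','w2.png'); print(s['q'],s['ee_pos'],s['tool_rot'],s['t'])
x=R.from_rotvec(s['tool_rot']).as_matrix(); print(x.round(3),np.degrees(np.arctan2(-x[1,0],-x[0,0])))
cv2.imwrite('pics/w2c.png',cv2.resize(cv2.cvtColor(im,4),None,fx=1.56,fy=1.56,interpolation=2))
E
```

```text
t: 3.55
ee_pos: [502.2, 104.5, 182.3]
tool_rot: [-2.412, -1.959, 0.044]
wrist_force: [0.6, 0.1, 0.2]
finger_gap: 85.1
grasp_force: 0.0
t: 4.85
ee_pos: [502.0, 104.5, 181.7]
tool_rot: [-0.389, -3.113, 0.071]
wrist_force: [0.2, -0.2, -0.2]
finger_gap: 85.6
grasp_force: 0.0
[ 0.06682131  0.22712532 -0.1499346   1.20623539 -0.04379621  0.31569215] [502.039608   104.45247866 181.67089847] [-0.38890161 -3.11264059  0.07117573] 4.85
[[-0.969  0.246 -0.01 ]
 [ 0.246  0.968 -0.045]
 [-0.002 -0.045 -0.999]] -14.241332189465504
```

View pics/w2c.png

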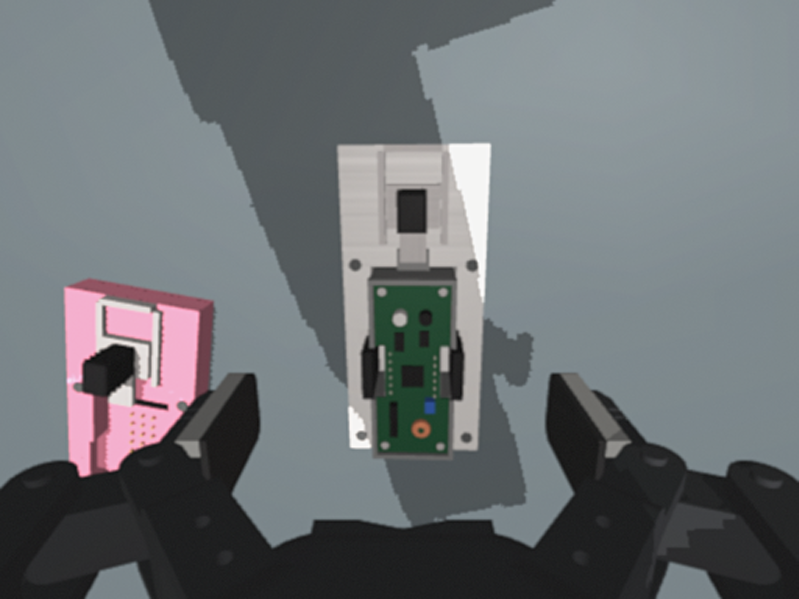

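The wrist view (shown ×1.56) has the block corners at (337,145), (490,144), (480,450), (350,448), grip top centre (412,212), and catch outer faces at columns 362 and 464.

```bash
cat > m2.py <<'E'
from h import *
import json
s=dict(ee_pos=np.array([502.04,104.45,181.67]),tool_rot=np.array([-0.38890161,-3.11264059,0.07117573]))
f=lambda p,z:onplane('wrist',np.array(p)/1.5625,z,s)[:,:2]
B=f([[337,145],[490,144],[480,450],[350,448]],24); print('block',B.round(1).tolist(),[np.linalg.norm(B[i]-B[i-1]).round(1) for i in range(4)])
v=B[2]+B[3]-B[0]-B[1]; v/=np.linalg.norm(v); print('yaw',np.degrees(np.arctan2(v[1],v[0])))
print('o from block',B.mean(0)+31.5*v)
g=f([[412,213]],64)[0]; print('grip',g)
C=f([[362,372],[464,371]],56); print('catch',C,C.mean(0),np.linalg.norm(C[0]-C[1]))
cc=f([[370,281],[455,281],[372,458],[452,458]],53);print('cass top',cc.round(1).tolist(),cc.mean(0))
o=C.mean(0); print('grip-o along v',(g-o)@v, (g-o)@np.array([-v[1],v[0]]))
T=R.from_rotvec(s['tool_rot']); x=np.array([-v[0],-v[1],0]);z=np.array([0,0,-1.]);M=np.c_[x,np.cross(z,x),z]
print('turn',(R.from_matrix(M)*T.inv()).as_rotvec(degrees=True)/90)
E
python3 m2.py
```

```text
block [[420.5, 77.7], [442.2, 165.5], [644.0, 117.9], [622.4, 27.8]] [np.float64(208.0), np.float64(90.5), np.float64(207.4), np.float64(92.6)]
yaw -13.575121238206144
o from block [562.89092384  89.8520597 ]
grip [465.56748646 113.68747544]
catch [[552.72672015  60.48798473]
 [565.93567889 120.81912158]] [559.33119952  90.65355315] 61.76020291527887
cass top [[499.2, 79.9], [510.7, 127.7], [614.7, 49.6], [625.8, 100.2]] [562.58501182  89.35311012]
grip-o along v -96.55076065946895 0.38220048167254417
turn [ 0.0283861  -0.00590708  0.00742585]
```

```bash
python3 -c "
import bench;print([n for n in dir(bench) if n[0]!='_'], getattr(bench,'pinch_z',None))"
python3 -m inch '-.18 .05 -.2 .028 -.006 .007; -.36 .09 -.5 .028 -.006 .007; -.36 .09 -.7 .028 -.006 .007; -.36 .09 -.7 .028 -.006 .007; -.36 .09 -.7 .028 -.006 .007'
python3 - <<'E'
from h import *
s,im=shot('wrist','w3.png'); print(s['ee_pos'],R.from_rotvec(s['tool_rot']).as_matrix().round(3))
print(proj('wrist',[[466,113.3,64],[466,113.3,32]],s))
E
```

```text
['MotionError', 'camera', 'camera_model', 'finish_job', 'pinch_z', 'state'] 18.700000000000003
t: 5.4
ee_pos: [466.5, 113.6, 111.9]
tool_rot: [-0.366, -3.12, 0.001]
wrist_force: [0.9, -0.3, 0.1]
finger_gap: 85.3
grasp_force: 0.0
[466.45739586 113.6205808  111.88989839] [[-0.973  0.232 -0.   ]
 [ 0.232  0.973 -0.001]
 [-0.    -0.001 -1.   ]]
[[256.4549743  207.62296552]
 [256.67040983 192.80810685]]
```

View pics/w3.png

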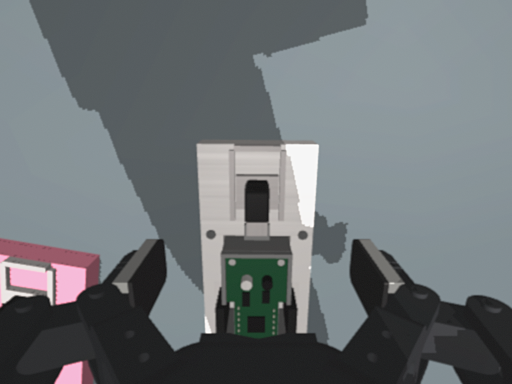

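The grip sits at columns 246–268 and rows 190–222, centred where I predicted (256,207). I'll descend and grip.

```bash

python3 -m inch '0 0 -.4 0 0 0; 0 0 -.6 0 0 0; 0 0 -.74 0 0 0; 0 0 -.74 0 0 0; 0 0 -.74 0 0 0' && python3 -m inch '0 0 0 0 0 0; 0 0 0 0 0 0; 0 0 0 0 0 0; 0 0 0 0 0 0; 0 0 0 0 0 0; 0 0 0 0 0 0; 0 0 0 0 0 0; 0 0 0 0 0 0' 0.05
```

```text
t: 5.95
ee_pos: [467.0, 113.7, 38.3]
tool_rot: [0.364, 3.119, -0.001]
wrist_force: [0.2, -0.0, -0.1]
finger_gap: 85.0
grasp_force: 0.0
t: 6.75
ee_pos: [466.1, 113.0, 37.8]
tool_rot: [0.364, 3.12, -0.003]
wrist_force: [-2.6, -4.6, 5.9]
finger_gap: 14.6
grasp_force: 58.7
```

```bash

python3 -m inch '-.03 .007 0 0 0 0; -.06 .014 0 0 0 0; -.09 .021 0 0 0 0; -.12 .028 0 0 0 0; -.15 .035 0 0 0 0; -.17 .04 0 0 0 0; -.17 .04 0 0 0 0; -.17 .04 0 0 0 0' && python3 -m inch '-.02 .005 0 0 0 0; -.02 .005 0 0 0 0; -.02 .005 0 0 0 0'
```

```text
t: 7.55
ee_pos: [449.2, 117.2, 37.8]
tool_rot: [0.364, 3.12, -0.003]
wrist_force: [-1.6, -5.2, 7.1]
finger_gap: 15.1
grasp_force: 59.0
t: 7.85
ee_pos: [448.8, 117.3, 37.8]
tool_rot: [0.364, 3.117, -0.004]
wrist_force: [6.1, -8.5, 0.3]
finger_gap: 14.8
grasp_force: 59.0
```

```bash

python3 -m inch '-.02 .005 0 0 0 0; -.03 .007 0 0 0 0; -.03 .007 0 0 0 0; -.03 .007 0 0 0 0'
```

```text
t: 8.25
ee_pos: [448.6, 117.3, 37.9]
tool_rot: [0.365, 3.112, -0.005]
wrist_force: [18.0, -10.2, -12.1]
finger_gap: 14.8
grasp_force: 58.8
```

At the end stop: total travel is 17.6 mm from a start of about 4 mm, and the reaction is rising. Next I'll relax, release, rise and move over the cassette.

```bash

python3 -m inch '.02 -.005 0 0 0 0; .04 -.01 0 0 0 0; .04 -.01 0 0 0 0' && python3 -m inch '0 0 0 0 0 0; 0 0 0 0 0 0; 0 0 0 0 0 0; 0 0 0 0 0 0; 0 0 0 0 0 0; 0 0 0 0 0 0' 1 && python3 -m inch '0 0 .4 0 0 0; 0 0 .8 0 0 0; 0 0 .8 0 0 0; 0 0 .8 0 0 0' && python3 -m inch '.4 -.1 0 0 0 0; .8 -.2 0 0 0 0; 1 -.24 0 0 0 0; 1 -.24 0 0 0 0; 1 -.24 0 0 0 0'
python3 - <<'E'
from h import *
s,im=shot('wrist','w4.png'); print(s['ee_pos'],R.from_rotvec(s['tool_rot']).as_matrix().round(3))
o=np.array([562.5,89.7]);v=np.array([.972,-.235]);n=np.array([.235,.972])
for d in(117,95): print(d,proj('wrist',[np.r_[o-d*v,64]],s))
for k in(31,-31): print(k,proj('wrist',[np.r_[o+k*n-16*v,56],np.r_[o+k*n+16*v,56]],s))
E
```

```text
t: 8.55
ee_pos: [448.9, 117.2, 37.8]
tool_rot: [0.364, 3.119, -0.003]
wrist_force: [2.2, -5.1, 5.5]
finger_gap: 14.9
grasp_force: 61.5
t: 9.15
ee_pos: [447.9, 117.9, 37.3]
tool_rot: [-0.363, -3.12, 0.001]
wrist_force: [-0.2, 0.5, 0.2]
finger_gap: 85.2
grasp_force: 0.0
t: 9.55
ee_pos: [448.4, 117.9, 118.0]
tool_rot: [0.363, 3.119, -0.001]
wrist_force: [0.5, -0.3, 0.2]
finger_gap: 85.1
grasp_force: 0.0
t: 10.05
ee_pos: [547.0, 93.8, 115.7]
tool_rot: [-0.363, -3.117, 0.002]
wrist_force: [-0.4, -0.0, -0.2]
finger_gap: 85.2
grasp_force: 0.0
[547.03438884  93.76478852 115.66308776] [[-0.973  0.23  -0.003]
 [ 0.23   0.973 -0.001]
 [ 0.003 -0.002 -1.   ]]
117 [[257.46080092  40.87707305]]
95 [[257.27588826  81.21815811]]
31 [[301.69395879 202.69353872]
 [299.70832764 244.80162236]]
-31 [[211.83216971 202.19149882]
 [213.42814758 244.31635554]]
```

View pics/w4.png

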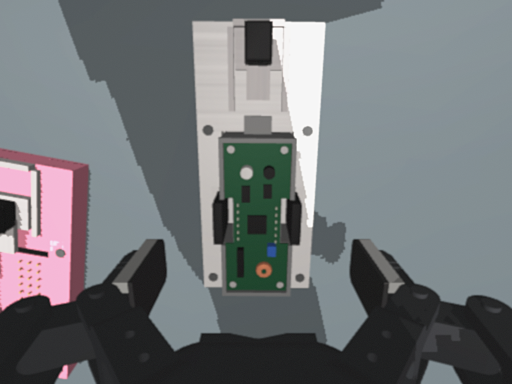

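The slide is back at (258,40) with the tongue off the tab. The catch plates are at columns 213 and 301, rows 202–244, as predicted. I'll descend and pinch.

```bash

python3 -m inch '.155 -.04 -.3 0 0 0; .155 -.04 -.6 0 0 0; .155 -.04 -.8 0 0 0; .155 -.04 -.89 0 0 0; .155 -.04 -.89 0 0 0; .155 -.04 -.89 0 0 0' && python3 -m inch '0 0 0 0 0 0; 0 0 0 0 0 0; 0 0 0 0 0 0; 0 0 0 0 0 0; 0 0 0 0 0 0; 0 0 0 0 0 0; 0 0 0 0 0 0; 0 0 0 0 0 0' 0.3
```

```text
t: 10.7
ee_pos: [563.6, 90.1, 29.2]
tool_rot: [0.363, 3.12, -0.001]
wrist_force: [0.2, 0.1, 0.0]
finger_gap: 85.2
grasp_force: 0.0
t: 11.5
ee_pos: [564.5, 89.8, 31.1]
tool_rot: [0.363, 3.117, -0.001]
wrist_force: [-5.4, -0.9, 21.3]
finger_gap: 46.5
grasp_force: 59.5
```

```bash

python3 -m inch '0 0 .02 0 0 0; 0 0 .04 0 0 0; 0 0 .06 0 0 0; 0 0 .08 0 0 0; 0 0 .1 0 0 0; 0 0 .1 0 0 0; 0 0 .1 0 0 0'
python3 - <<'E'
from h import *
s,im=shot('wrist','w5.png'); s2,im2=shot('side','s5.png'); print(s['ee_pos'],s['wrist_force'],s['finger_gap'])
a=cv2.cvtColor(im,4)[100:384]; b=cv2.resize(cv2.cvtColor(im2,4)[170:290,160:320],(400,300),interpolation=2)
c=np.zeros((584,512,3),np.uint8); c[:284]=a; c[284:,:400]=b; cv2.imwrite('pics/c5.png',c)
E
```

```text
t: 12.2
ee_pos: [563.4, 89.8, 38.2]
tool_rot: [-0.363, -3.12, 0.001]
wrist_force: [-0.5, -0.7, -1.7]
finger_gap: 45.7
grasp_force: 61.8
[563.40986025  89.83643676  38.23403781] [-0.53745543 -0.68410624 -1.67884324] 45.678533139279175
```

View pics/c5.png

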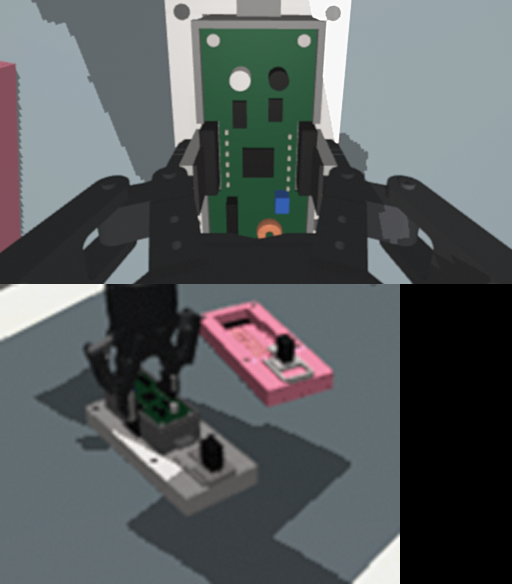

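The pads hold both catch plates squarely (crop columns 200–220 and 300–318). The cassette has risen about 7 mm with only its weight on the wrist. I'll lift it out.

```bash

python3 -m inch '0 0 .07 0 0 0; 0 0 .15 0 0 0; 0 0 .25 0 0 0; 0 0 .36 0 0 0; 0 0 .48 0 0 0; 0 0 .6 0 0 0; 0 0 .72 0 0 0; 0 0 .8 0 0 0; 0 0 .8 0 0 0' && python3 -m inch '0 0 .1 0 0 0; 0 0 .2 0 0 0; 0 0 .3 0 0 0; 0 0 .4 0 0 0; 0 0 .47 0 0 0; 0 0 .5 0 0 0; 0 0 .5 0 0 0; 0 0 .5 0 0 0; 0 0 .5 0 0 0; 0 0 .5 0 0 0; 0 0 .5 0 0 0'
python3 - <<'E'
from h import *
s,im=shot('wrist','w6.png'); s2,im2=shot('side','s6.png'); print(s['ee_pos'],s['wrist_force'],s['finger_gap'])
a=cv2.cvtColor(im,4)[100:384]; b=cv2.resize(cv2.cvtColor(im2,4)[140:260,160:320],(400,300),interpolation=2)
c=np.zeros((584,512,3),np.uint8); c[:284]=a; c[284:,:400]=b; cv2.imwrite('pics/c6.png',c)
E
```

```text
t: 13.2
ee_pos: [564.1, 89.9, 119.7]
tool_rot: [0.363, 3.119, -0.001]
wrist_force: [0.5, 0.2, -2.2]
finger_gap: 45.7
grasp_force: 62.2
t: 14.3
ee_pos: [563.4, 89.9, 168.1]
tool_rot: [-0.363, -3.12, 0.001]
wrist_force: [0.2, -0.6, -1.7]
finger_gap: 45.5
grasp_force: 62.2
[563.40505868  89.86931634 168.07349487] [ 0.23163396 -0.58061463 -1.74376449] 45.48414361032379
```

View pics/c6.png

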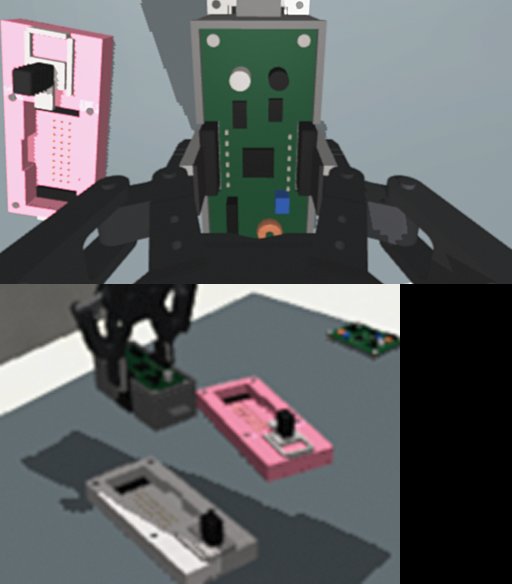

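The cassette is out, level and steady. It hangs unchanged relative to the fingers, its underside is about 12 cm above the cradle top, and the slide is still back.

```bash
python3 -c "
from bench import *;print(finish_job())"
```

```text
the job is handed in; nothing more can be done
None
```

I drew the retaining slide back to its end stop, pinched both catches and lifted the cassette out. I handed the job in with it held level and still, its underside about 12 cm above the cradle top, after about 14 s of robot time.

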